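# Tin through the bin flap

### The job

An empty tin stands on the front ledge of the green flap bin. Push the self-closing flap open with one finger and, while that finger keeps it open, push the tin along the ledge with the other finger until it drops inside; then take the hand away so that the flap falls shut. Do not pinch or lift the tin or shove the flap open with it, and leave everything else on the table where it is.

Things in the scene. Friction and masses are not known exactly. Their poses are not given: they have to be found in the camera images.
- bin: green plastic tabletop bin (mm), fixed, 268 long (its x), 130 wide (y), 216 high at the back. Origin: at table level, right below the middle of the mouth's front edge; x points from the ledge to the flap, z up. x -135 to 0: level grey ledge, 165 above the table. x 0 to 105: mouth, covered by the flap. Hollow below both: inner floor z 6, inner x -129 to 127, y -59 to 59.
- mouth (a point): middle of the front edge of the bin's mouth, on the ledge's top surface (bin x 0, y 0, z 165 mm). A rail 12 high runs along each side of the ledge, 118 clear between them. Mouth 118 wide, between cheeks that rise from about 16 above the ledge at the front to 50 at the back.
- flap (a joint): white self-closing flap, 114 long, 108 wide, 4 thick (mm), hung on a rod across the bin at bin x 105, z 210; when shut it slopes down 23 degrees to its lip at the ledge's edge. Value in rad: 0 shut, grows as it is pushed down and inwards, to 1.2. A weak spring shuts it: 0.7 N at the lip to start; at 0.8 rad some 5 N on a finger 40 from the rod.
- flap_lip (a point): middle of the flap's red front lip, moves with the flap; when shut at bin x 0, z 165 mm. A fingertip moved level along the bin's x, 10 above the ledge, to x 85 opens the flap about 0.65 rad; the lip then hangs well clear below the ledge, and the tin can fall in front of it. Short of x 98 the finger clears the hinge rod.
- tin: empty small food tin with a red band, upright cylinder 46 wide, 40 high, about 45 g, standing on the ledge. Origin: centre of its underside; z is its axis.
- tin_center (a point): middle of the tin, 20 above its underside.
- bowls: bystander: stack of three blue plastic bowls, 140 wide, 79 high (mm), loose on the table; origin at its underside.
- mug: bystander: stainless steel mug, 76 wide, 85 high (mm), loose on the table; origin at its underside.
- jar: bystander: glass sugar jar with steel screw lid, 76 wide, 120 high (mm), loose on the table; origin at its underside.
- spoon: bystander: wooden spoon 260 long, lying flat (mm), loose on the table; origin at its underside.
- scoop: bystander: yellow plastic scoop, cup 60 wide, 35 high (mm), loose on the table; origin at its underside.
- matchbox: bystander: kitchen matchbox 110 x 65 x 20, lying flat (mm), loose on the table; origin at its underside.
Things that resemble listed ones, but are neither listed nor needed, are in the scene too. Of the things that look like the tin, the smaller one is meant.

How it is judged:
By the outcome, as a careful person would: the job done as asked, in the order asked, and still so for the second after the job is handed in, with the robot touching nothing.
It also fails if it takes over 35 s, if anything falls off the work surface, if the arm or the gripper's body presses on something with over 40 N, if the wrist force passes 120 N, or if a joint passes its speed limit or range.

### The arm

A 6-joint arm with a two-finger parallel gripper is mounted at the origin on the work surface. World frame = base frame: x ahead of the robot, y to its left, z up, the work surface at z = 0. Lengths are in m, angles in degrees, forces in N, time in s.
With the tool pointing down it reaches from about 0.4 to 0.825 m from the base axis. Payload 7 kg.
Tool frame: the origin (TCP) lies on the centre line of the jaws, within the pads' length; the fingertips stand 19 mm ahead of it and the grasp point (between the pads) is the TCP; z points along the fingers, y is the line along which they close (so a half turn about z gives the same grasp; the last joint's range is limited). The gripper opens to 88 mm and grips with 3 to 60 N. Pads are 19 mm wide; open, the fingers measure 130 mm over their backs; the gripper's body (78 mm by 193 mm) begins 47 mm behind the grasp point.
Start: joints at [80.392, 20.546, 0.682, 0, -70.136, -16.507], TCP at [0.297, 0.606, 0.246] pointing down, gripper open.
Joint ranges: [-176.03, 176.03], [-82.01, 121.73], [-58.28, 71.71], [-173.87, 95.51], [-174.79, -0.11], [-173.66, 173.66]. Speed limits (degrees/s): [136.94, 136.94, 172.46, 180, 180, 180].

### API

Orientations are given as [roll, pitch, yaw] about the fixed x, y, z axes, in that order (R = Rz(yaw) Ry(pitch) Rx(roll)).
In Python, from plant import * gives the robot as it stands. The module is installed in compiled form; this text tells all that it offers.
- The arm moves only by the tool play_rows, never from a script. Its argument "deltas" is a list of rows, each a list of 6 numbers: the shift along the world's x, y, z scaled (see below), then the turn, a rotation vector about the world's x, y, z scaled (see below). A call has 1 to 10 rows; each row shifts and turns the commanded pose from where the row before left it; what a row does not reach is not made up. The controller multiplies each number of a shift by 800 mm and each number of a turn by 180 degrees. A row lasts 1/10 s, in which the tool goes at most 50 mm and 8.59 degrees, less where a joint would pass 70% of its speed; a pose out of reach is approached as far as the arm can. A call with a number of a shift or a turn outside -1 to 1 is refused whole. A call with a gripper value outside its range is refused whole. "gripper" is the gripper command: -1 is shut, 1 is fully open, values between are in proportion, set as the call begins (left out, the last holds). The fingers move at their own pace and stop on an object; the grip force is fixed at half the most. Time passes only in rows, so rows that do not move let the fingers close. It gives the time, the measured TCP pose, the force, the opening and the grip force at its end, in the units of the state.
- get_obs(): the state, without advancing time (a new reading comes with each control period).
- snapshot(name): name is "scene" or "top" or "wrist"; returns (picture, depth): 480x640x3 uint8, blue, green, red; 480x640 float32, m along the optical axis (not along the pixel's ray), 0 where there is no reading.
- camera_model(name): a dict with "fx", "fy", "cx", "cy" (pixels), "world_to_cam" (4x4, takes a point from world to camera coordinates). Camera axes: x right, y down, z forward; pixel columns grow to the right and rows downward; lengths in m; the calibration is good to about 2 mm. The wrist camera is an equidistant fisheye: a pixel r from the principal point sees the ray r / f radians off the axis. A picture is of the moment at which its call begins: read the wrist's pose just before it. camera_model takes no time and is no camera call; for the wrist camera it gives the pose at the moment of the call.
- close_job(): hands the job in; it is judged then, once.
The state is a dict: "clock": time; "joint_pos": joint angles; "qvel": joint speeds; "tau": joint torques, N m; "tool_pos": TCP position; "orientation": TCP orientation; "force": force on the tool from outside, world axes, zero at the start; "moment": the same for the moment, N m; "opening": finger opening in m; "gripper_force": force on a finger pad.
Only numpy, scipy, OpenCV 4.12 (cv2) and the standard library are available. Lean on these libraries where they do the work, as an engineer would, in place of code of your own. Each camera call takes 0.05 s, during which the arm holds its last target. There are 200 camera calls.

## Working session

There is one attempt and no reset: what is moved stays moved. The work goes in short steps, Python scripts to look and compute and a tool call to move; the robot and the scene stay as the last step left them, time stands still between calls to the robot, and variables do not carry over. Pictures are saved under pics/ and viewed, at most 10 in all, crops included, and the job is handed in when it is done.

Besides the shell and the picture viewer there is one more tool, called after ">>>" as name(argument=value, ...) on one line, values as JSON. play_rows: Moves the arm, as the interface text tells. Its arguments: {"type":"object","properties":{"deltas":{"type":"array","items":{"type":"array","items":{"type":"number","minimum":-1,"maximum":1}}},"gripper":{"type":"number"}},"required":["deltas"]}

```bash
mkdir -p pics
python3 - <<'E'
from plant import *
import cv2, numpy as np
for n in("scene","top"):
    p,d=snapshot(n); cv2.imwrite(f"pics/{n}0.png",p); np.save(f"{n}0.npy",d)
    m=camera_model(n); np.save(f"{n}_m.npy",m,allow_pickle=True); print(n,m)
print(get_obs())
E
```

```text
scene {'fx': 451.5201516779567, 'fy': 451.5201516779567, 'cx': 314.6340313730775, 'cy': 233.64050754257244, 'world_to_cam': array([[-0.85509242,  0.51846937,  0.00254127,  0.37423182],
       [ 0.32562603,  0.54084428, -0.7755354 , -0.06925493],
       [-0.40346578, -0.66232694, -0.63129897,  1.48964451],
       [ 0.        ,  0.        ,  0.        ,  1.        ]])}
top {'fx': 438.0562681392946, 'fy': 438.0562681392946, 'cx': 321.88378692410214, 'cy': 242.38643022314614, 'world_to_cam': array([[-0.01559308, -0.99948646,  0.02799403, -0.00373333],
       [-0.99400266,  0.0124646 , -0.10864319,  0.44915354],
       [ 0.10823846, -0.02952022, -0.99368657,  1.09146315],
       [ 0.        ,  0.        ,  0.        ,  1.        ]])}
{'clock': 0.1, 'joint_pos': array([ 8.03920135e+01,  2.05865825e+01,  6.40221814e-01, -1.49031468e-02,
       -7.01344014e+01, -1.65069934e+01]), 'qvel': array([ 0.03988404, -0.06967321,  0.0901607 ,  0.06397519, -0.02598053,
       -0.01741303]), 'tau': array([-1.13115027e-03, -5.84163880e+01,  2.93751669e+01,  7.01539949e+00,
        1.01908043e-02, -5.09614460e-05]), 'tool_pos': array([0.29697834, 0.60573191, 0.24474281]), 'orientation': array([ 1.79918585e+02, -9.51554476e-03, -2.61200474e+01]), 'force': array([-0.41193797, -0.57119419,  0.08020047]), 'moment': array([ 0.02501496,  0.02172268, -0.01279252]), 'gripper_force': 0.0, 'opening': 0.0875270947404391}
```

View pics/scene0.png

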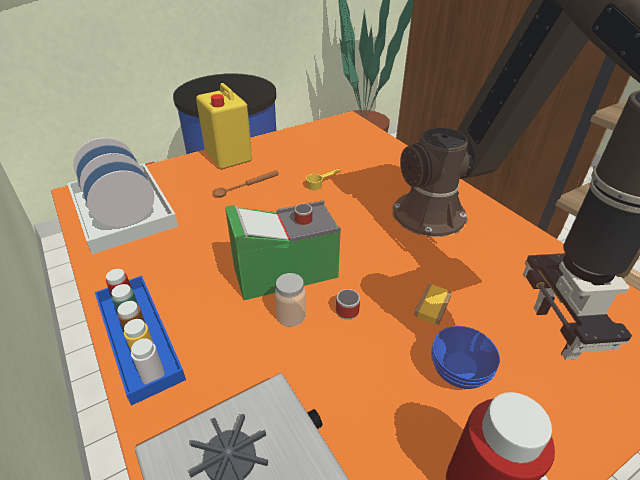

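View pics/top0.png

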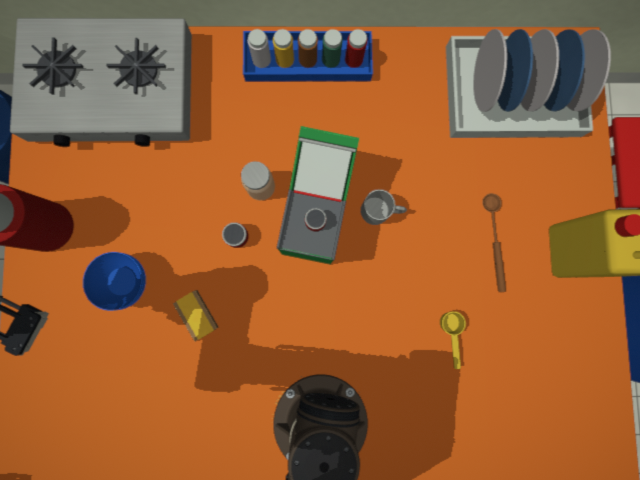

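The scene view shows the bin, with the tin on its ledge at about (303,214). In the top view the ledge spans (278–343, 192–262), the tin is at about (316,218) and the red lip lies along row ~195. I'll enlarge the bin next.

Run:
```python
import cv2
p=cv2.imread("pics/top0.png")[120:270,235:435]
cv2.imwrite("pics/crop1.png",cv2.resize(p,None,fx=4,fy=4,interpolation=cv2.INTER_CUBIC))
```

```text
(no output)
```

View pics/crop1.png

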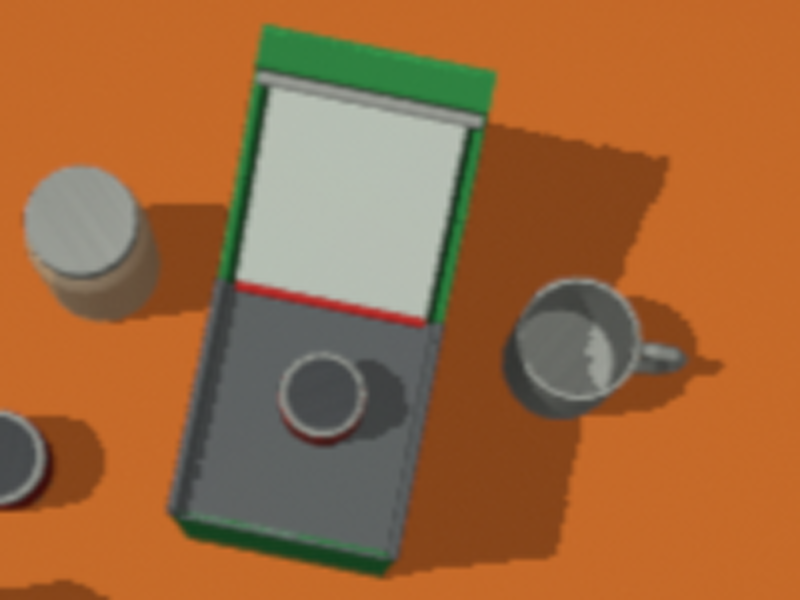

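In the crop, the tin rim centre is at (322,397), the lip ends at (236,287) and (425,323), the ledge front corners at about (172,514) and (393,557), and the rod ends at (258,77) and (484,122).

```bash
cat > h.py <<'E'
import numpy as np
def plane(m,u,v,z):
    W=m["world_to_cam"];R=W[:3,:3];c=-R.T@W[:3,3]
    r=R.T@np.array([(u-m["cx"])/m["fx"],(v-m["cy"])/m["fy"],1]); return c+r*(z-c[2])/r[2]
E
python3 - <<'E'
import numpy as np
from h import *
from scipy.optimize import least_squares
m=np.load("top_m.npy",allow_pickle=True).item(); d=np.load("top0.npy")
f=lambda x,y,z:plane(m,235+(x+.5)/4-.5,120+(y+.5)/4-.5,z)
P=[((236,287),(0,54),.167),((425,323),(0,-54),.167),((172,514),(-135,65),.177),((393,557),(-135,-65),.177),
 ((258,77),(105,65),.212),((484,122),(105,-65),.212),((263,27),(133,65),.216),((496,72),(133,-65),.216)]
w=np.array([f(*a,z)[:2] for a,b,z in P]); b=np.array([q[1] for q in P])/1000
def T(p,b): c,s=np.cos(p[2]),np.sin(p[2]); return b@np.array([[c,s],[-s,c]])+p[:2]
r=least_squares(lambda p:(T(p,b)-w).ravel(),[.5,0,0],loss='soft_l1',f_scale=.003)
print(r.x[:2],np.degrees(r.x[2])); print((T(r.x,b)-w)*1000)
t=f(322,397,.205)[:2]; p=r.x
c,s=np.cos(p[2]),np.sin(p[2]); print("tin",t,(t-p[:2])@np.array([[c,-s],[s,c]]))
for n,uv in dict(tin=(315,218),ledge=(300,240),lidjar=(255,172),bowl=(115,280)).items():
    z=d[uv[1],uv[0]];W=m["world_to_cam"];q=np.array([(uv[0]-m["cx"])/m["fx"]*z,(uv[1]-m["cy"])/m["fy"]*z,z]);print(n,W[:3,:3].T@(q-W[:3,3]))
# reference: cloud heights along path
v,u=np.mgrid[0:480,0:640];q=np.stack([(u-m["cx"])/m["fx"]*d,(v-m["cy"])/m["fy"]*d,d],-1)-W[:3,3];q=q@W[:3,:3]
# tin rim by depth
k=(abs(q[...,2]-.205)<.004)&(np.hypot(q[...,0]-t[0],q[...,1]-t[1])<.04); x=q[k][:,:2]
print(k.sum(),x.min(0),x.max(0),(x.min(0)+x.max(0))/2)
E
```

```text
[0.53931194 0.00282025] -11.997763012556314
[[ 1.02506799 -0.1963573 ]
 [ 0.1506769  -0.01841606]
 [-0.26131931  2.92334354]
 [-2.07891654 -3.66227004]
 [ 0.36478768  3.18504914]
 [-0.73805113 -1.6609292 ]
 [ 1.21214878  0.42995842]
 [ 0.07929077 -0.73611972]]
tin [0.4802984  0.00901599] [-0.05901236 -0.00620695]
tin [0.48209547 0.00926696 0.20563322]
ledge [0.4396486  0.04269138 0.16546357]
lidjar [0.60820264 0.14827389 0.11813368]
bowl [0.36119897 0.50580966 0.02712278]
348 [ 0.45891191 -0.01231558] [0.50404575 0.03079433] [0.48147883 0.00923938]
```

>>> play_rows(deltas=[[0.0075,-0.05,0.004,0,0,-0.028],[0.0075,-0.05,0.004,0,0,-0.028],[0.0075,-0.05,0.004,0,0,-0.028],[0.0075,-0.05,0.004,0,0,-0.028],[0.0075,-0.05,0.004,0,0,-0.028],[0.0075,-0.05,0.004,0,0,-0.028],[0.0075,-0.05,0.004,0,0,-0.028],[0.0075,-0.05,0.004,0,0,-0.028]], gripper=1)

```text
clock: 0.9
tool_pos: [0.3449, 0.2843, 0.2711]
orientation: [180.0, -0.0, -66.6]
force: [0.5, 0.3, 0.5]
opening: 0.0876
gripper_force: 0.0
```

>>> play_rows(deltas=[[0.0235,-0.0495,0,0,0,-0.028],[0.0235,-0.0495,0,0,0,-0.028],[0.0235,-0.0495,0,0,0,-0.028],[0.0235,-0.0495,0,0,0,-0.028],[0.0235,-0.0495,0,0,0,-0.028],[0.0235,-0.0495,0,0,0,-0.028],[0.0235,-0.0495,0,0,0,-0.028],[0,0,0,0,0,0],[0,0,0,0,0,0]])

```text
clock: 1.8
tool_pos: [0.4766, 0.0077, 0.2706]
orientation: [179.9, -0.0, -101.9]
force: [-0.4, -0.8, -0.6]
opening: 0.0879
gripper_force: 0.0
```

Run:
```python
from plant import *
import cv2, numpy as np
m=camera_model("wrist");p,d=snapshot("wrist"); cv2.imwrite("pics/w1.png",p); np.save("w1.npy",d);np.save("w1_m.npy",m,allow_pickle=True)
o=get_obs();print(m,o["tool_pos"],o["orientation"])
```

```text
{'fx': 371.64829954431775, 'fy': 371.64829954431775, 'cx': 318.6315750440166, 'cy': 243.54984655719602, 'world_to_cam': array([[-9.78637418e-01,  2.05593175e-01,  4.99609956e-04,
         4.65707963e-01],
       [ 1.97369109e-01,  9.38804298e-01,  2.82297584e-01,
        -1.43396882e-01],
       [ 5.75694206e-02,  2.76365586e-01, -9.59326756e-01,
         3.84306867e-01],
       [ 0.00000000e+00,  0.00000000e+00,  0.00000000e+00,
         1.00000000e+00]])} [0.47641372 0.00854013 0.27075423] [ 1.79950341e+02 -1.52524555e-02 -1.01761794e+02]
```

View pics/w1.png

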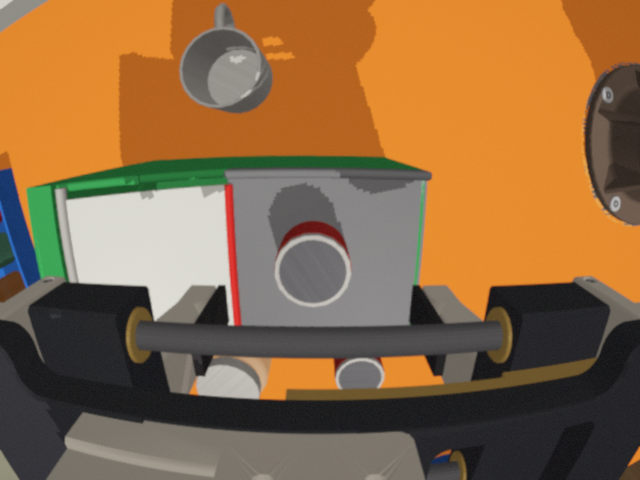

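The wrist view shows the tin rim centred at about (313,270), between the two fingers (at columns ~222 and ~413). The lip runs from (229,185) to (238,325).

Run:
```python
import numpy as np
m=np.load("w1_m.npy",allow_pickle=True).item();W=m["world_to_cam"];R=W[:3,:3];c=-R.T@W[:3,3]
def pl(u,v,z):
    x,y=(u-m["cx"])/m["fx"],(v-m["cy"])/m["fy"];t=np.hypot(x,y)
    r=R.T@np.array([x/t*np.sin(t),y/t*np.sin(t),np.cos(t)]);return c+r*(z-c[2])/r[2]
o=np.array([.5393,.0028]);a=np.radians(-12.);B=np.array([[np.cos(a),-np.sin(a)],[np.sin(a),np.cos(a)]])
for n,u,v,z in [("tinL",275.5,270,.205),("tinR",350,270,.205),("tinT",313,234,.205),("tinB",313,306,.205),("lip1",229,186,.167),("lip2",238,325,.167),("front",425,185,.165),("frontb",412,310,.165),("rod1",60,190,.21)]:
    p=pl(u,v,z)[:2];print(n,p.round(4),((p-o)@B*1e3).round(1))
print("tcp",(np.array([.47641,.00854])-o)@B*1e3)
```

```text
tinL [0.5023 0.0021] [-36.   -8.4]
tinR [0.4595 0.011 ] [-79.8  -8.5]
tinT [ 0.4761 -0.0148] [-58.1 -30.3]
tinB [0.4857 0.0294] [-58.   14.9]
lip1 [ 0.5267 -0.0491] [ -1.6 -53.3]
lip2 [0.5488 0.0523] [-1.  50.4]
front [ 0.3976 -0.0227] [-133.3  -54.4]
frontb [0.4189 0.068 ] [-131.3   38.7]
rod1 [ 0.6291 -0.0793] [104.9 -61.6]
tcp [-62.70911572  -7.46099901]
```

>>> play_rows(deltas=[[0,0,-0.025,0,0,0],[0,0,-0.025,0,0,0],[0,0,-0.02,0,0,0],[0,0,-0.015,0,0,0],[0,0,-0.01,0,0,0],[0,0,-0.005,0,0,0],[0,0,0,0,0,0]])

```text
clock: 2.55
tool_pos: [0.4767, 0.0092, 0.1911]
orientation: [180.0, -0.0, -101.7]
force: [0.2, 0.6, 0.8]
opening: 0.0875
gripper_force: 0.0
```

>>> play_rows(deltas=[[0.0073,-0.00156,0,0,0,0],[0.0073,-0.00156,0,0,0,0],[0.0073,-0.00156,0,0,0,0],[0.0073,-0.00156,0,0,0,0],[0.0073,-0.00156,0,0,0,0],[0.0073,-0.00156,0,0,0,0],[0.0073,-0.00156,0,0,0,0],[0.0073,-0.00156,0,0,0,0],[0.0073,-0.00156,0,0,0,0],[0,0,0,0,0,0]])

```text
clock: 3.55
tool_pos: [0.5302, -0.0026, 0.1911]
orientation: [-180.0, -0.0, -101.7]
force: [-0.6, -0.6, 1.7]
opening: 0.0873
gripper_force: 0.8
```

Run:
```python
from plant import *
import cv2, numpy as np
p,d=snapshot("wrist"); q,_=snapshot("scene")
q=cv2.resize(q[170:310,200:390],None,fx=2.5,fy=2.5,interpolation=cv2.INTER_CUBIC)
p=cv2.resize(p,(440,350),interpolation=cv2.INTER_AREA); q=cv2.resize(q,(360,350));cv2.imwrite("pics/w2.png",np.hstack([p,q]))
o=np.array([.5393,.0028]);a=np.radians(-12.);B=np.array([[np.cos(a),-np.sin(a)],[np.sin(a),np.cos(a)]])
s=get_obs();print((s["tool_pos"][:2]-o)@B*1e3,s["tool_pos"],s["force"])
```

```text
[-8.10657807 -7.11680177] [ 0.5298909  -0.00247583  0.19138569] [ 0.26367169 -1.17144347  1.39714995]
```

View pics/w2.png

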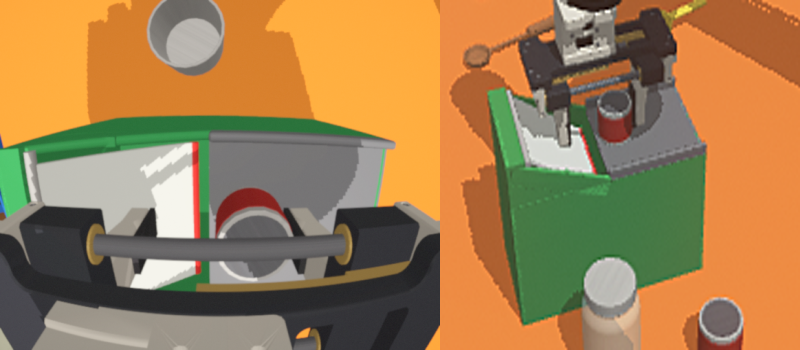

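The left half (wrist) shows the flap open with its lip at column ~197. The tin at (252,235) touches the rear finger and has its front edge near the mouth. The right half (scene) shows the same. I'll keep pushing.

>>> play_rows(deltas=[[0.0073,-0.00156,0,0,0,0],[0.0073,-0.00156,0,0,0,0],[0.0073,-0.00156,0,0,0,0],[0.0073,-0.00156,0,0,0,0],[0.0073,-0.00156,0,0,0,0],[0.005,-0.00106,0,0,0,0],[0,0,0,0,0,0],[0,0,0,0,0,0],[0,0,0,0,0,0]])

```text
clock: 4.55
tool_pos: [0.562, -0.0096, 0.1904]
orientation: [179.9, -0.0, -101.7]
force: [-5.4, 1.6, 0.9]
opening: 0.0876
gripper_force: 2.4
```

Run:
```python
from plant import *
import cv2, numpy as np
p,d=snapshot("wrist"); q,_=snapshot("scene")
q=cv2.resize(q[170:310,200:390],None,fx=2.5,fy=2.5,interpolation=cv2.INTER_CUBIC)
p=cv2.resize(p,(440,350),interpolation=cv2.INTER_AREA); q=cv2.resize(q,(360,350));cv2.imwrite("pics/w3.png",np.hstack([p,q]))
o=np.array([.5393,.0028]);a=np.radians(-12.);B=np.array([[np.cos(a),-np.sin(a)],[np.sin(a),np.cos(a)]])
s=get_obs();print((s["tool_pos"][:2]-o)@B*1e3,s["tool_pos"],s["force"])
```

```text
[24.65232681 -7.46716643] [ 0.5618611 -0.0096295  0.1905244] [-6.18294704  1.07081237 -0.54389748]
```

View pics/w3.png

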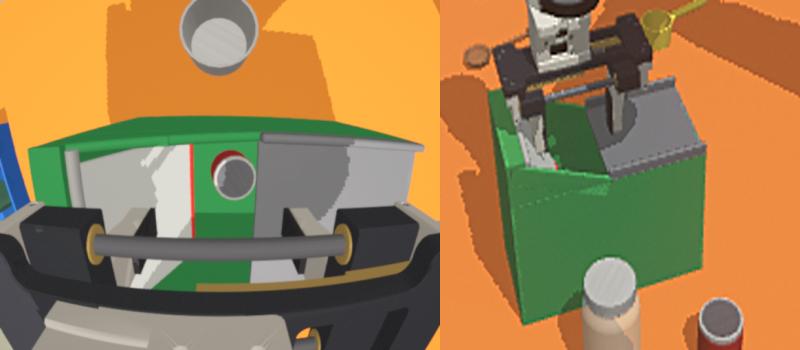

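The tin is now inside on the bin floor, seen small at (233,178) in the gap in front of the lip. I'll withdraw the hand.

>>> play_rows(deltas=[[-0.0073,0.00156,0,0,0,0],[-0.01,0.0021,0,0,0,0],[-0.01,0.0021,0,0,0,0],[-0.01,0.0021,0,0,0,0],[-0.01,0.0021,0,0,0,0],[-0.01,0.0021,0.002,0,0,0],[-0.01,0.0021,0.004,0,0,0],[-0.01,0.0021,0.008,0,0,0],[-0.01,0.0021,0.012,0,0,0],[-0.006,0.0012,0.02,0,0,0]])

```text
clock: 5.65
tool_pos: [0.4864, 0.0062, 0.2282]
orientation: [179.9, -0.0, -101.7]
force: [0.7, 0.2, 0.6]
opening: 0.0877
gripper_force: 0.0
```

>>> play_rows(deltas=[[0,0,0.03,0,0,0],[0,0,0.04,0,0,0],[0,0,0.04,0,0,0],[-0.01,0.03,0.02,0,0,0],[-0.01,0.04,0,0,0,0],[-0.01,0.04,0,0,0,0],[-0.01,0.04,0,0,0,0],[-0.01,0.03,0,0,0,0],[0,0,0,0,0,0],[0,0,0,0,0,0]])

```text
clock: 6.65
tool_pos: [0.4474, 0.1505, 0.3325]
orientation: [-180.0, 0.0, -101.6]
force: [0.1, -0.4, -0.7]
opening: 0.0876
gripper_force: 0.0
```

Run:
```python
from plant import *
import cv2, numpy as np
p,d=snapshot("top"); cv2.imwrite("pics/t4.png",p); s=get_obs();print(s["tool_pos"],s["force"],s["clock"])
a=cv2.imread("pics/top0.png");print([(x,y,w,h) for x,y,w,h,n in cv2.connectedComponentsWithStats((cv2.absdiff(a,p).max(2)>40).astype('uint8'))[2] if n>30])
```

```text
[0.44756338 0.15003705 0.33239652] [-0.60448894 -0.57361051 -0.23084041] 6.7
[(np.int32(0), np.int32(0), np.int32(640), np.int32(480)), (np.int32(118), np.int32(106), np.int32(65), np.int32(27)), (np.int32(0), np.int32(112), np.int32(461), np.int32(368)), (np.int32(305), np.int32(183), np.int32(37), np.int32(15)), (np.int32(307), np.int32(224), np.int32(17), np.int32(7)), (np.int32(448), np.int32(314), np.int32(11), np.int32(16)), (np.int32(451), np.int32(335), np.int32(7), np.int32(21)), (np.int32(302), np.int32(377), np.int32(39), np.int32(12)), (np.int32(295), np.int32(405), np.int32(28), np.int32(17)), (np.int32(321), np.int32(411), np.int32(14), np.int32(10)), (np.int32(359), np.int32(423), np.int32(20), np.int32(38)), (np.int32(344), np.int32(424), np.int32(13), np.int32(14))]
```

View pics/t4.png

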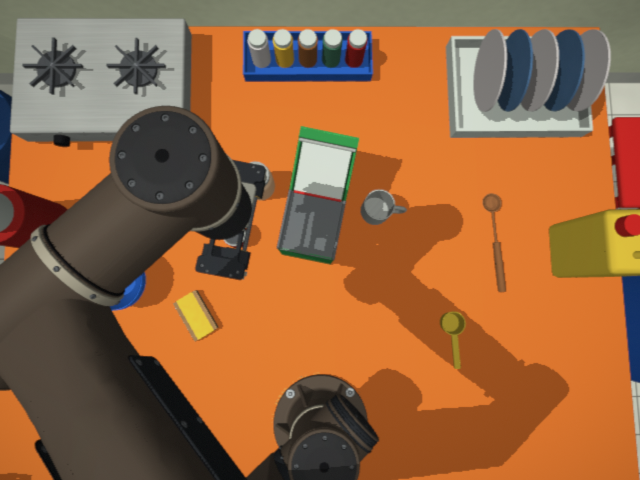

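The flap is shut (lip at about (320,194)), the ledge is empty, and everything I can see is where it was; the jar and table tin are partly hidden by the arm. I'm handing in.

```bash
python3 -c "
from plant import *
print(close_job())"
```

```text
the job is handed in; nothing more can be done
None
```

The tin was pushed into the bin while the other finger held the flap open, the flap fell shut once the hand came away, and the job was handed in at about 6.7 s.

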